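# Back off the shaker's knurled clamp nut and free the tube rack

## Robot

A 7-joint arm with a two-finger parallel gripper is mounted at the origin on a cart in front of the work surface, level with it; the furniture and walls round the work are solid. World frame = base frame: x ahead of the robot, y to its left, z up, the work surface at z = 0. Lengths are in m, angles in degrees, forces in N, time in s.
With the tool pointing down it reaches from about 0.35 to 0.775 m from the base axis. Payload 3.1 kg.
Tool frame: the origin (TCP) lies on the centre line of the jaws, within the pads' length; the fingertips stand 17 mm ahead of it and the grasp point (between the pads) lies 2 mm behind it (robot.tip_reach is the distance from the TCP to the fingertips, in m); z points along the fingers, y is the line along which they close (so a half turn about z gives the same grasp; the last joint's range is limited). The gripper opens to 85 mm and grips with 20 to 120 N. Pads are 22 mm wide; open, the fingers measure 114 mm over their backs; the gripper's body (76 mm by 85 mm) begins 54 mm behind the grasp point. The pads swing forward as they close: fully open they stand 13 mm farther back than shut.
Start: joints at [64.188, 17.813, 0.802, 86.603, -0.252, 75.585, -1.558], TCP at [0.219, -0.505, 0.248] pointing down, gripper open.
Joint ranges: [-154.91, 154.91], [-16.99, 109.72], [-72.82, 74.43], [7.12, 147.25], [-82.49, 262.49], [11.32, 116.49], [-174.64, 174.64]. Speed limits (degrees/s): [159.86, 159.86, 180, 180, 180, 180, 180].

## Interface

Orientations are given as [roll, pitch, yaw] about the fixed x, y, z axes, in that order (R = Rz(yaw) Ry(pitch) Rx(roll)).
In Python, from station import robot, fingers, vision, workorder, recognise gives the robot as it stands. Calls block until the motion is done:
- robot.move_to(position, orientation): joint-space move of the TCP to a pose.
- robot.line_to(position, orientation=None, velocity=0.15, f_stop=None): straight line of the TCP; orientation=None keeps the orientation; velocity is the mean speed in m/s. With f_stop (N) it stops when the force on the tool has changed by that much, and returns True; else False.
- robot.move_j(angles): joint-space move.
- fingers.gripper_to(opening, force=None): opening from 0.0 (shut) to 1.0 (fully open); force is the grip in N (None keeps the last); returns when the fingers have stopped.
- robot.pause(seconds).
- robot.inverse_kinematics(position, orientation): joint angles nearest the present ones, or None.
- vision.grab_frame(name): name is "scene" or "top"; returns the picture (420x560x3 uint8, red, green, blue); there is no depth.
- vision.calibration(name): a dict with "mtx" (3x3 intrinsics, pixels), "k1" (the pictures are not rectified: a ray, as slopes to the right and down, at radius r is drawn at 1 + k1 r^2 times it, then the intrinsics apply), "extrinsics" (4x4, takes a point from world to camera coordinates). Camera axes: x right, y up, looking along -z (the intrinsics and any distortion apply to the point x, -y, -z); pixel columns grow to the right and rows downward; lengths in m; the calibration is good to about 2 mm. A picture is of the moment at which its call begins. calibration takes no time and is no camera call.
A pose or a line that the arm cannot do raises robot.PlanningError and nothing moves.
- workorder.close_job(): hands the job in; it is judged then, once.
Trained networks look in the newest picture that a camera, given by its name, has taken for a name from the list of things; names that differ only in an ending like _2 or _b are one class to them, and where a whole thing is asked for, a point or a joint stands for the part that bears it (a point fixed in the world has none). Each returns a list of dicts, best first, with "p" (0 to 1); they miss things now and then, are a little off and sometimes report something else, mostly with a low value. They report only what shows in the picture. A call takes as long as a camera call. They do not tell look-alikes from the thing itself.
- recognise(label, camera): "rect" ([centre column, centre row, width, height] in pixels, round what is visible of it).
Readings, each from a call of its own:
- robot.current_time_s(): time.
- robot.current_joint_positions(): joint angles.
- robot.current_dq(): joint speeds.
- robot.current_joint_torque(): joint torques, N m.
- robot.current_tool_pos(): TCP position.
- robot.current_eef_rot(): TCP orientation.
- robot.current_contact_force(): force on the tool from outside, world axes, zero at the start.
- robot.current_torque(): the same for the moment, N m.
- robot.current_finger_gap(): opening from 0.0 (shut) to 1.0 (fully open).
- robot.current_gripper_force(): force on a finger pad.
Only numpy, scipy, OpenCV 4.12 (cv2) and the standard library are available. Lean on these libraries where they do the work, as an engineer would, in place of code of your own. Each camera call takes 0.05 s, during which the arm holds its last target. There are 200 camera calls.

## Task

The tube rack on the bench shaker is to be unclamped. With a light fingertip, roll the knurled rim of the clamp nut anticlockwise (seen from above) until it has made two full turns, within a quarter turn; then push the clamp bar's upturned tab away from the nut until the bar is fully back at its end stop. Touch and push only: do not pinch or grip the nut or the bar, leave the rack standing where it is, and do not disturb the other things on the bench.

Things in the scene. Friction and masses are not known exactly. Their poses are not given: they have to be found in the camera images.
- shaker: White bench orbital shaker, 204 x 320 x 90 mm, fixed, not running. Origin: centre of its underside. x points from its control panel to its back, y to the end with the tube rack, z up. Along y, at x = 0, in mm: fence +148, rack +94 to +146, clamp bar +78 to +94, nut axis -25, tab -106 to -102, end stop block (12 high) -149 to -138.
- platform (a point): Centre of the top of the shaker's platform, a fixed plain grey plate, 190 (shaker x) x 320 mm (shaker y), 90 mm above the bench. On it, along y at x = 0, lies the clamp bar's strap (36 mm wide, top 8.3 mm above the platform) between four 8 mm high guides (out to 33 mm either side): a fingertip 14 mm above the platform clears these all round the nut and bears on its rim.
- nut_top (a point): Centre of the top face of the knurled rim of the clamp nut, on its vertical axis, 116 mm above the bench at the start. Plain steel, rim 62.6 mm across, 17 mm high (below this point); above it a hub 30 mm wide, 8 mm high, and a fixed stud to 17 mm. A black line with a dimple on the top face, from hub to rim, turns with it. The nut cannot come off; it rises 2 mm per turn.
- nut (a joint): Angle of the nut, rad: 0 = tight, as at every start, growing anticlockwise seen from above; a full turn is 6.283; thread ends at 25.13. A finger pressed on the rim from the side drives it by friction (coefficient 1 to 1.4); 1.5 N along the rim turns it, and it stays where it is left. A boss below it locks the bar (1 mm of play) until it has made about 1.5 turns.
- tab (a point): Middle of the inner face (towards the nut) of the tab, the upturned end of the clamp bar's strap: plain aluminium, 36 mm wide (shaker x), 4 mm thick (y), upper edge 8.5 mm above this point, 30.5 mm above the platform. Between nut rim and tab there are 46 mm of free gap at the start, over the strap. Pushed along the shaker's -y it slides the bar back.
- bar (a joint): Travel of the clamp bar (cross bar 150 x 12 x 36 mm with rubber face, strap and tab in one piece), m, along the shaker's -y: 0 = against the rack, 0.030 = back at the end stop. Once the nut is loose it takes about 2 N and stays where it is left.
- rack: Green tube rack, 51 x 137 x 70 mm, with five blood tubes fixed in it (111 mm high over all), loose on the platform between the fence and the clamp bar. Origin: centre of its underside; its long side is its y axis and lies along the shaker's x.
- cup: Specimen cup with white lid, 56 mm wide, 60 mm high, on the bench to the left. Origin: centre of its underside. A bystander.
- timer: Small white timer, 68 x 64 x 22 mm, on the bench to the left. Origin: centre of its underside. A bystander.
- marker: White marker pen with red cap, 135 mm long, 17 mm thick, lying on the bench to the left. Origin: under its middle. A bystander.
- tally_counter: Round hand tally counter, 53 mm wide, 22 mm high, on the bench to the right. Origin: centre of its underside. A bystander.
Mind the look-alikes: they are no part of the job. Of the things that look like the rack, the larger one is meant.

How it is judged (in metres and radians):
On the way, in this order (a step that is already met when the one before it is completed fails the run):
1. the nut has been backed off two full turns (within a quarter turn) while the clamp bar still stands at the rack (value of joint nut between 10.996 and 14.137 rad and value of joint bar below 0.004 m), for 0.2 s.
2. the clamp bar has been pushed back to its end stop (value of joint bar above 0.027 m), for 0.2 s.
At the end, for the whole second after the job is handed in: The nut stands two full turns loose (1.75 to 2.25 turns), the clamp bar within 3 mm of its end stop, both at rest, and the tube rack upright within 10 mm of where it stood (value of joint nut between 10.996 and 14.137 rad and value of joint bar above 0.027 m and velocity of joint bar below 0.005 m/s and velocity of joint nut between -0.05 and 0.05 rad/s and distance of rack from where it was at the start of the episode below 0.01 m and angle between rack's own z axis and vertical below 0.1 rad); the robot touches nothing.
It fails at once if the nut gripped or pressed with more than 35 N (contact force between the fingers and nut above 35 N).
It fails at once if the clamp bar gripped or forced with more than 35 N (contact force between the fingers and bar above 35 N).
It fails at once if the tube rack shifted by more than 15 mm, lifted or tipped (distance of rack from where it was at the start of the episode above 0.015 m or angle between rack's own z axis and vertical above 0.2 rad).
It fails at once if a bystander moved by more than 20 mm (distance of any of cup, marker, timer, tally_counter from where it was at the start of the episode above 0.02 m).
It also fails if it takes over 62 s, if anything falls off the work surface, if the arm or the gripper's body presses on something with over 40 N, if the wrist force passes 120 N, or if a joint passes its speed limit or range.

## Working session

There is one attempt and no reset: what is moved stays moved. The work goes in short steps, each a Python script; the robot and the scene stay as the last script left them, time stands still between calls to the robot, and variables do not carry over. Pictures are saved under pics/ and viewed, at most 10 in all, crops included, and the job is handed in when it is done.

```bash
mkdir -p pics; ls; cat > h.py <<'E'
import numpy as np, cv2
from station import robot, fingers, vision, workorder, recognise
def save(n,cam):
    im=vision.grab_frame(cam); cv2.imwrite('pics/'+n,im[:,:,::-1]); return im
def ray(cam,uv):
    c=vision.calibration(cam);K=np.array(c['mtx']);E=np.array(c['extrinsics'])
    d=np.linalg.solve(K,[uv[0],uv[1],1.])[:2]; s=d.copy()
    for _ in range(20): s=d/(1+c['k1']*(s@s))
    R=E[:3,:3];o=-R.T@E[:3,3];v=R.T@np.array([s[0],-s[1],-1.]);return o,v
def atz(cam,uv,z):
    o,v=ray(cam,uv);return o+v*(z-o[2])/v[2]
def proj(cam,p):
    c=vision.calibration(cam);E=np.array(c['extrinsics']);q=E[:3,:3]@np.array(p)+E[:3,3]
    s=np.array([q[0],-q[1]])/-q[2];s=s*(1+c['k1']*(s@s));return (np.array(c['mtx'])@[*s,1])[:2]
def tri(obs):
    A=np.zeros((3,3));b=np.zeros(3)
    for c,uv in obs:
        o,v=ray(c,uv);v=v/np.linalg.norm(v);P=np.eye(3)-np.outer(v,v);A+=P;b+=P@o
    return np.linalg.solve(A,b)
E
python3 - <<'E'
from h import *
a=save('s0.png','scene');b=save('t0.png','top')
for cam in('scene','top'):
    c=vision.calibration(cam);E=np.array(c['extrinsics']);print(cam,-E[:3,:3].T@E[:3,3],c['k1'],c['mtx'][0])
    for l in('shaker','nut','tab','rack','nut_top','cup','timer','marker','tally_counter'):
        print(l,[(np.round(d['rect']).tolist(),round(d['p'],2)) for d in recognise(l,cam)][:4])
print(robot.current_time_s(),robot.current_eef_rot())
E
```

```text
pics
scene [-0.12615969  0.45241473  0.90306799] -0.13997183374600633 [445.91167762   0.         283.9529306 ]
shaker [([291.0, 227.0, 139.0, 118.0], 0.77)]
nut [([300.0, 199.0, 25.0, 14.0], 0.77)]
tab [([294.0, 212.0, 60.0, 62.0], 0.65)]
rack [([180.0, 251.0, 43.0, 28.0], 0.76), ([254.0, 225.0, 54.0, 58.0], 0.64)]
nut_top [([294.0, 201.0, 30.0, 21.0], 0.6)]
cup [([178.0, 312.0, 23.0, 33.0], 0.69), ([150.0, 296.0, 48.0, 34.0], 0.58)]
timer [([130.0, 269.0, 30.0, 26.0], 0.81)]
marker [([150.0, 299.0, 51.0, 31.0], 0.88), ([252.0, 223.0, 53.0, 58.0], 0.34)]
tally_counter [([418.0, 211.0, 16.0, 14.0], 0.7)]
top [0.44378343 0.03320163 1.2610579 ] 0.013156486645325325 [389.17186472   0.         277.57700382]
shaker [([296.0, 204.0, 114.0, 80.0], 0.65)]
nut [([304.0, 202.0, 23.0, 18.0], 0.58)]
tab [([296.0, 211.0, 67.0, 46.0], 0.67)]
rack [([205.0, 179.0, 35.0, 30.0], 0.72), ([255.0, 210.0, 29.0, 46.0], 0.62)]
nut_top [([303.0, 203.0, 20.0, 19.0], 0.59)]
cup [([177.0, 233.0, 17.0, 18.0], 0.48)]
timer [([167.0, 170.0, 22.0, 24.0], 0.65)]
marker [([167.0, 206.0, 40.0, 4.0], 0.73)]
tally_counter [([294.0, 206.0, 115.0, 79.0], 0.69), ([406.0, 250.0, 16.0, 16.0], 0.45)]
1.0 [-1.79999645e+02  1.39051838e-03  2.34270879e+01]
```

```bash
python3 - <<'E'
import cv2,numpy as np
a=cv2.imread('pics/s0.png')[140:340,110:440];b=cv2.imread('pics/t0.png')[130:270,150:430]
cv2.imwrite('pics/c1.png',cv2.resize(a,(792,480),interpolation=cv2.INTER_CUBIC))
cv2.imwrite('pics/c2.png',cv2.resize(b,None,fx=2.8,fy=2.8,interpolation=cv2.INTER_CUBIC))
E
```

```text
(no output)
```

View pics/c1.png

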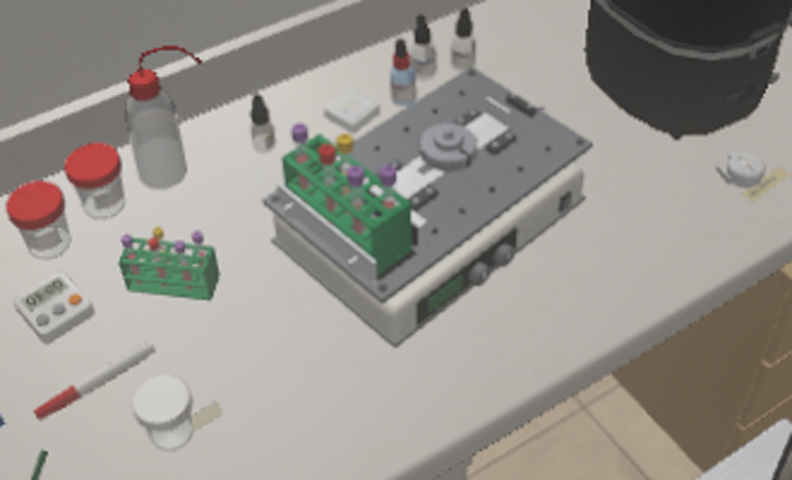

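View pics/c2.png

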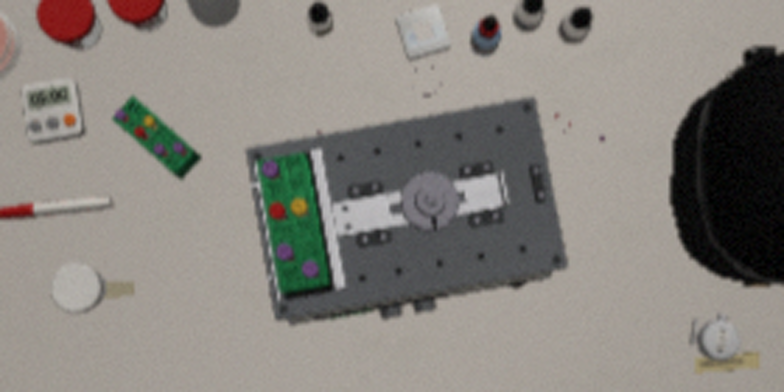

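The top view shows two green racks: the small one lies on the bench at (205,179). The larger one, on the shaker against the fence at (255,210), is the rack meant. The nut is at about (304,201), with its black line pointing to the panel side. The tab is at about (330,197). Next I fit the shaker pose from both views.

```bash
python3 - <<'E'
from h import *
from scipy.optimize import least_squares
T=np.array([(247,150),(535,98),(566,266),(277,320)])/2.8+[150,130]
S=np.array([(265,203),(470,70),(592,145),(383,293)])/2.4+[110,140]
for n,cam,C in(('t','top',T),('s','scene',S)):
    P=np.array([atz(cam,c,.09)[:2] for c in C]);print(n,P.round(4).tolist(),[np.linalg.norm(P[i]-P[i-1]).round(3) for i in range(4)],P.mean(0))
print('nut tri',tri([('top',(303.9,201.1)),('scene',(110+449/2.4,140+136/2.4))]))
print('nut@.133 top(hub)',atz('top',(303.9,201.1),.125),atz('scene',(110+449/2.4,140+136/2.4),.13))
loc=np.array([(95,160),(95,-160),(-95,-160),(-95,160)])
# local corners order: left-back(+y,+x), right-back, right-front, left-front
def pt(q,l,z):
    c,s=np.cos(q[2]),np.sin(q[2]);return [q[0]+c*l[0]-s*l[1],q[1]+s*l[0]+c*l[1],z]
def f(q,z=.09):
    r=[]
    for cam,C in(('top',T),('scene',S)):
        for l,u in zip(loc/1e3,C): r+=list(proj(cam,pt(q,l,z))-u)
    r+=list(proj('top',pt(q,(0,-.025),.124))-np.array([303.9,201.1]))
    return r
s=least_squares(f,[.45,-.03,-.1],loss='soft_l1');print(s.x,np.degrees(s.x[2]),np.round(s.fun,1))
s2=least_squares(lambda q:f(q[:3],q[3]),[*s.x,.09],loss='soft_l1');print('with z',s2.x)
n=pt(s.x,(0,-.025),.116);t=pt(s.x,(0,-.102),.112);print(n,t)
for cam in('top','scene'):print(proj(cam,n),proj(cam,t))
print(robot.tip_reach)
E
```

```text
t [[0.6166, 0.1621], [0.6759, -0.15], [0.4937, -0.1825], [0.4332, 0.1269]] [np.float64(0.187), np.float64(0.318), np.float64(0.185), np.float64(0.315)] [ 0.55484302 -0.01085262]
s [[0.6095, 0.1643], [0.6701, -0.1422], [0.4888, -0.18], [0.4391, 0.1243]] [np.float64(0.175), np.float64(0.312), np.float64(0.185), np.float64(0.308)] [ 0.55185999 -0.00838638]
nut tri [ 0.56125984 -0.03586569  0.12101055]
nut@.133 top(hub) [ 0.56108452 -0.03530108  0.125     ] [ 0.55312065 -0.03057073  0.13      ]
[ 0.55490156 -0.01041366  0.19076485] 10.930021045526429 [-0.8 -0.4 -0.2 -0.8  1.   0.6 -0.6  0.6 -1.7 -1.9  0.4 -2.4  0.8 -1.5
  0.2  3.  -0.1  0.5]
with z [ 0.55644461 -0.01140946  0.19043539  0.08173462]
[np.float64(0.5596418074814127), np.float64(-0.03496014656846273), 0.116] [np.float64(0.5742417720972451), np.float64(-0.1105633279381408), 0.112]
[303.59792057 201.89639976] [329.04012963 197.3352316 ]
[296.9588815  198.57005866] [317.13094945 185.92867722]
0.017
```

```bash
cat >> h.py <<'E'
Q0=np.array([.5598,-.0352]);YAW=np.radians(10.93)
EX=np.array([np.cos(YAW),np.sin(YAW)]);EY=np.array([-np.sin(YAW),np.cos(YAW)])
def W(u,v,z,c=Q0): return [*(c+u*EX+v*EY),z]   # shaker-aligned, from nut axis
def loc(p,c=Q0): d=np.array(p[:2])-c; return np.array([d@EX,d@EY])
def force():
    f=robot.current_contact_force(); return np.array([f[:2]@EX,f[:2]@EY,f[2]])
E
python3 - <<'E'
from h import *
for yaw in(100.93,-79.07):
    print(yaw,[np.round(robot.inverse_kinematics(W(u,v,.12),[180,0,yaw]),0).tolist() for u,v in((-.07,0),(.05,0),(0,-.08),(0,.05))])
R=[180,0,100.93]
q=[robot.inverse_kinematics(W(-.07,0,.2),[180,0,y]) for y in(100.93,-79.07)]
j=np.array(robot.current_joint_positions());k=int(np.argmin([abs(np.array(x)-j).max() for x in q]));R[2]=(100.93,-79.07)[k];print(R)
fingers.gripper_to(0.0,20)
robot.move_to(W(-.07,0,.30),R)
robot.line_to(W(-.07,0,.135),velocity=.2)
print(robot.current_time_s(),force())
print(robot.line_to(W(-.07,0,.09),velocity=.02,f_stop=3),robot.current_tool_pos(),force(),robot.current_time_s())
robot.line_to(W(-.07,0,robot.current_tool_pos()[2]+.015),velocity=.05)
print(robot.current_time_s(),force(),robot.current_eef_rot())
E
```

```text
100.93 [[31.0, 22.0, -35.0, 105.0, 14.0, 58.0, 2.0], [27.0, 36.0, -40.0, 86.0, 24.0, 67.0, -6.0], [33.0, 32.0, -34.0, 90.0, 19.0, 64.0, 6.0], [25.0, 29.0, -39.0, 96.0, 21.0, 62.0, -9.0]]
-79.07 [[14.0, 19.0, -13.0, 105.0, 5.0, 57.0, -170.0], [6.0, 30.0, -8.0, 87.0, 4.0, 63.0, -172.0], [12.0, 28.0, -3.0, 91.0, 1.0, 61.0, -161.0], [-46.0, 38.0, 65.0, 99.0, -36.0, 68.0, -141.0]]
[180, 0, 100.93]
4.675 [-1.49969364  0.12762851  0.03528593]
True [ 0.49105239 -0.04848577  0.10715914] [ 0.85017107 -0.0180211   3.54778069] 6.0417
6.5083 [ 0.86862764  0.03941453 -0.47662291] [-1.79917399e+02 -1.84272354e-02  1.00917968e+02]
```

```bash
cat >> h.py <<'E'
Z=.1217
E
python3 - <<'E'
from h import *
hi=.165
def touch(u,v,first=False):
    if not first: robot.line_to(W(u,v,hi),velocity=.2); robot.line_to(W(u,v,Z),velocity=.15)
    f0=force();d=np.array([u,v]);e=d*(.036/np.linalg.norm(d))
    s=robot.line_to(W(*e,Z),velocity=.02,f_stop=4)
    p=robot.current_tool_pos();f=force();print(s,loc(p).round(4),round(p[2],4),f0.round(2),f.round(2),round(robot.current_time_s(),2))
    robot.line_to(W(u,v,Z),velocity=.1)
robot.line_to(W(-.054,0,Z),velocity=.1)
touch(-.054,0,True)
robot.line_to(W(-.054,0,hi),velocity=.2)
touch(0,-.052)
robot.line_to(W(0,-.052,hi),velocity=.2)
touch(.056,0)
robot.line_to(W(.056,0,hi),velocity=.2)
touch(0,.052)
E
```

```text
True [-0.0427 -0.0001] 0.121 [-0.26  0.16 -0.12] [-0.55 -0.41  1.9 ] 7.47
True [-0.0003 -0.0402] 0.1215 [ 0.17 -0.11  1.07] [ 0.38 -0.67  0.04] 9.72
True [0.0457 0.    ] 0.122 [0.04 0.52 0.17] [ 2.17 -0.67  1.26] 11.97
True [0.     0.0443] 0.1218 [ 0.43  0.19 -0.1 ] [ 1.11  1.22 -0.11] 14.09
```

```bash
cat >> h.py <<'E'
C=Q0+.0015*EX+.002*EY; R=.0313; A=.0129; B=.011
L=[2*A,R*np.pi/2,2*B,R*np.pi/2]; PER=2*sum(L)
def path(s,d):
    """tool centre and outward normal at arclength s from (+A,R+B), anticlockwise, pressed in by d"""
    s=s%PER; h=s>=PER/2; s-=h*PER/2
    if s<L[0]: p=np.array([A-s,B+R]);n=np.array([0,1.])
    elif s<L[0]+L[1]:
        t=np.pi/2+(s-L[0])/R;n=np.array([np.cos(t),np.sin(t)]);p=np.array([-A,B])+R*n
    elif s<L[0]+L[1]+L[2]: p=np.array([-A-R,B-(s-L[0]-L[1])]);n=np.array([-1.,0])
    else:
        t=np.pi+(s-L[0]-L[1]-L[2])/R;n=np.array([np.cos(t),np.sin(t)]);p=np.array([-A,-B])+R*n
    g=-1 if h else 1
    return g*(p-n*d),g*n
def roll(s,s1,d,ds=.008,v=.04,ft=7.):
    rot=0
    while s<s1-1e-6:
        p0=loc(robot.current_tool_pos(),C); st=min(ds,s1-s); s+=st
        p,n=path(s,d); robot.line_to(W(*p,Z,C),velocity=v)
        f=force();fn=f[:2]@n;t=np.array([-n[1],n[0]]);ft_=f[:2]@t
        p1=loc(robot.current_tool_pos(),C);dt=np.linalg.norm(p1-p0)
        if fn>2: rot+=dt/R
        pen=(p-p1)@n
        print(f's{s:.3f} d{d*1e3:.1f} fn{fn:.1f} ft{ft_:.1f} fz{f[2]:.1f} dt{dt*1e3:.1f} lag{pen*1e3:.1f} rot{rot:.2f} t{robot.current_time_s():.1f}')
        if fn>22: print('HIGH');break
        d=float(np.clip(d+np.clip(.0002*(ft-fn),-.0006,.0006),-.002,.005))
    return s,d,rot
E
python3 - <<'E'
from h import *
p,n=path(0,-.004);robot.line_to(W(*p,Z,C),velocity=.1)
for d in(0,.0006,.0012):
    p,n=path(0,d);robot.line_to(W(*p,Z,C),velocity=.03);f=force();print(d,f.round(2),loc(robot.current_tool_pos(),C).round(4))
    if f[1]>6:break
print(roll(0,.04,d))
E
```

```text
0 [ 1.09 -0.83  0.57] [0.0125 0.042 ]
0.0006 [-0.03 -0.12  0.06] [0.0128 0.0418]
0.0012 [-0.85  0.41  0.1 ] [0.0128 0.0416]
s0.008 d1.2 fn3.6 ft-0.5 fz1.1 dt8.4 lag-1.1 rot0.27 t15.8
s0.016 d1.8 fn4.8 ft0.1 fz0.9 dt8.0 lag-1.6 rot0.52 t16.1
s0.024 d2.2 fn5.4 ft0.9 fz2.8 dt8.4 lag-1.2 rot0.79 t16.5
s0.032 d2.6 fn3.4 ft1.6 fz1.9 dt8.0 lag0.2 rot1.05 t16.8
s0.040 d3.2 fn2.2 ft1.0 fz1.5 dt7.5 lag0.9 rot1.29 t17.1
(0.04, 0.003778709971356611, np.float64(1.2875348956702164))
```

```bash
python3 - <<'E'
from h import *
print(roll(.04,.19,.0035,ft=8.))
save('t1.png','top');save('s1.png','scene')
a=cv2.imread('pics/t1.png')[160:250,240:360];b=cv2.imread('pics/s1.png')[150:240,240:360]
cv2.imwrite('pics/m1.png',np.vstack([cv2.resize(x,(396,297),interpolation=cv2.INTER_CUBIC) for x in(a,b)]))
E
```

```text
s0.048 d3.5 fn0.8 ft-0.1 fz-0.1 dt6.6 lag0.3 rot0.00 t17.5
s0.056 d4.1 fn2.4 ft-0.5 fz1.7 dt6.8 lag-0.6 rot0.22 t17.8
s0.064 d4.7 fn4.5 ft-0.8 fz0.6 dt6.9 lag-1.2 rot0.44 t18.1
s0.072 d5.0 fn6.9 ft-2.4 fz3.2 dt7.1 lag-2.8 rot0.66 t18.4
s0.080 d5.0 fn9.7 ft-2.5 fz5.3 dt8.7 lag-4.2 rot0.94 t18.8
s0.088 d4.7 fn10.2 ft-0.6 fz4.2 dt9.0 lag-4.0 rot1.23 t19.1
s0.096 d4.2 fn6.4 ft-0.1 fz1.6 dt8.8 lag-2.4 rot1.51 t19.5
s0.104 d4.5 fn4.3 ft1.1 fz-0.1 dt7.0 lag-1.4 rot1.74 t19.8
s0.112 d5.0 fn4.2 ft0.3 fz0.5 dt6.0 lag-0.6 rot1.93 t20.1
s0.120 d5.0 fn4.6 ft1.0 fz-1.6 dt6.9 lag-0.6 rot2.15 t20.4
s0.128 d5.0 fn4.0 ft0.6 fz-1.0 dt6.8 lag-0.5 rot2.37 t20.8
s0.136 d5.0 fn6.9 ft-1.3 fz-1.4 dt6.3 lag-1.3 rot2.57 t21.1
s0.144 d5.0 fn7.3 ft-3.0 fz-0.7 dt7.4 lag-3.0 rot2.81 t21.4
s0.152 d5.0 fn9.1 ft-1.2 fz-2.1 dt8.8 lag-4.4 rot3.09 t21.7
s0.160 d4.8 fn8.6 ft-0.5 fz-2.8 dt8.6 lag-4.3 rot3.36 t22.1
s0.168 d4.7 fn8.3 ft0.6 fz-2.6 dt8.6 lag-3.6 rot3.64 t22.4
s0.176 d4.6 fn5.9 ft0.8 fz-2.7 dt8.3 lag-1.7 rot3.90 t22.8
s0.184 d5.0 fn5.1 ft2.2 fz-2.1 dt7.2 lag-0.8 rot4.13 t23.1
s0.190 d5.0 fn5.8 ft0.1 fz-1.2 dt4.2 lag-0.7 rot4.27 t23.4
(0.19, 0.005, np.float64(4.267000015113496))
```

View pics/m1.png

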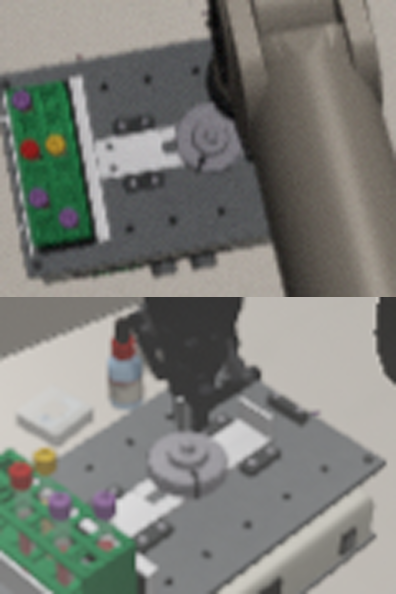

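The black line now points down and slightly left in the top view, from the centre at (211,136) to (200,163). That is about 5.75 rad of turning and matches the odometry, so there is no slip. I continue for about 6.8 rad more.

```bash
python3 - <<'E'
from h import *
s,d,r=roll(.19,.402,.005,ft=8.,ds=.010);print(s,d,r)
# back off radially, then to the tab gap at height
p,n=path(s,-.012);robot.line_to(W(*p,Z,C),velocity=.08);robot.line_to(W(*p,.175,C),velocity=.2)
robot.line_to(W(.02,-.054,.175,C),velocity=.2)
save('t2.png','top');save('s2.png','scene');print(robot.current_time_s())
a=cv2.imread('pics/t2.png')[160:250,240:360];b=cv2.imread('pics/s2.png')[150:240,240:360]
cv2.imwrite('pics/m2.png',np.vstack([cv2.resize(x,(396,297),interpolation=cv2.INTER_CUBIC) for x in(a,b)]))
E
```

```text
s0.200 d5.0 fn4.1 ft-0.9 fz0.8 dt8.3 lag-0.3 rot0.27 t23.8
s0.210 d5.0 fn5.3 ft-1.6 fz0.0 dt8.4 lag-1.6 rot0.53 t24.2
s0.220 d5.0 fn6.8 ft-1.5 fz-0.2 dt9.9 lag-3.9 rot0.85 t24.5
s0.230 d5.0 fn9.2 ft-0.0 fz-0.4 dt11.6 lag-4.7 rot1.22 t24.9
s0.240 d4.8 fn5.9 ft1.1 fz2.1 dt11.0 lag-3.6 rot1.57 t25.3
s0.250 d5.0 fn4.9 ft2.6 fz3.0 dt9.0 lag-2.0 rot1.86 t25.7
s0.260 d5.0 fn4.3 ft1.4 fz3.1 dt7.4 lag-1.2 rot2.10 t26.1
s0.270 d5.0 fn5.1 ft0.4 fz3.6 dt8.3 lag-1.1 rot2.36 t26.4
s0.280 d5.0 fn5.3 ft-1.6 fz3.6 dt8.4 lag-1.6 rot2.63 t26.8
s0.290 d5.0 fn7.1 ft-1.9 fz3.7 dt9.0 lag-3.4 rot2.92 t27.1
s0.300 d5.0 fn9.0 ft-0.5 fz6.3 dt10.6 lag-4.7 rot3.26 t27.5
s0.310 d4.8 fn8.2 ft1.4 fz6.4 dt10.3 lag-4.4 rot3.59 t27.9
s0.320 d4.8 fn6.1 ft1.5 fz7.9 dt10.9 lag-2.5 rot3.94 t28.3
s0.330 d5.0 fn4.3 ft1.3 fz4.2 dt9.8 lag-0.8 rot4.25 t28.7
s0.340 d5.0 fn4.5 ft0.1 fz0.5 dt7.2 lag-1.1 rot4.48 t29.0
s0.350 d5.0 fn5.3 ft-1.2 fz1.3 dt9.0 lag-1.8 rot4.77 t29.4
s0.360 d5.0 fn7.5 ft-1.5 fz4.1 dt9.4 lag-3.2 rot5.07 t29.8
s0.370 d5.0 fn8.9 ft-1.1 fz5.2 dt10.5 lag-4.8 rot5.41 t30.1
s0.380 d4.8 fn8.4 ft0.1 fz4.8 dt11.0 lag-4.7 rot5.76 t30.5
s0.390 d4.7 fn5.5 ft1.1 fz1.4 dt10.4 lag-3.1 rot6.09 t30.9
s0.400 d5.0 fn5.4 ft2.8 fz-2.5 dt8.0 lag-2.2 rot6.35 t31.3
s0.402 d5.0 fn6.2 ft0.8 fz-2.7 dt0.6 lag-2.2 rot6.36 t31.5
0.402 0.005 6.3638688030634345
32.9333
```

View pics/m2.png

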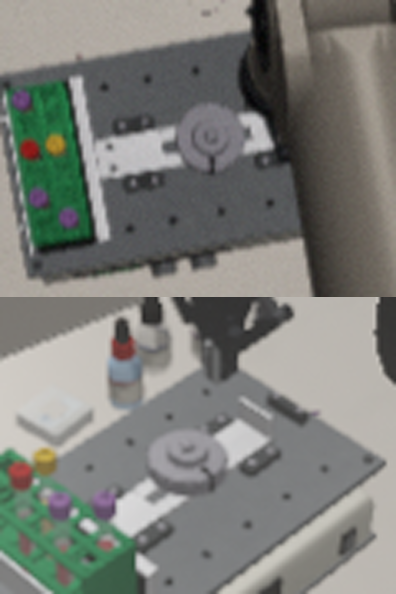

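The line at (211,170) stands straight below the nut centre, about 0.1 rad short of two full turns, and the bar is still at the rack. Next I push the tab.

```bash
python3 - <<'E'
from h import *
robot.line_to(W(0,-.053,.175,C),velocity=.1)
print(robot.line_to(W(0,-.053,Z,C),velocity=.08,f_stop=8),force(),robot.current_tool_pos())
robot.pause(.2)
print(robot.line_to(W(0,-.106,Z,C),velocity=.03,f_stop=9),force(),loc(robot.current_tool_pos(),C),robot.current_time_s())
robot.pause(.5);print(force(),loc(robot.current_tool_pos(),C))
robot.line_to(W(0,-.080,Z,C),velocity=.05);robot.line_to(W(0,-.080,.2,C),velocity=.15)
robot.line_to(W(0.02,-.15,.33,C),velocity=.3)
save('t3.png','top');save('s3.png','scene');print(robot.current_time_s(),force())
a=cv2.imread('pics/t3.png')[160:250,240:360];b=cv2.imread('pics/s3.png')[150:240,240:360]
cv2.imwrite('pics/m3.png',np.vstack([cv2.resize(x,(396,297),interpolation=cv2.INTER_CUBIC) for x in(a,b)]))
E
```

```text
False [-0.17895903  0.21580956  0.75151706] [ 0.57136856 -0.08486839  0.12201659]
True [ 0.01978046 -0.37653539 -0.40140848] [-0.00055358 -0.0958537 ] 35.6833
[-0.1835094  -0.37520671  0.16775382] [-0.00100244 -0.09441051]
38.05 [ 0.50437786 -0.06174999 -0.48239056]
```

View pics/m3.png

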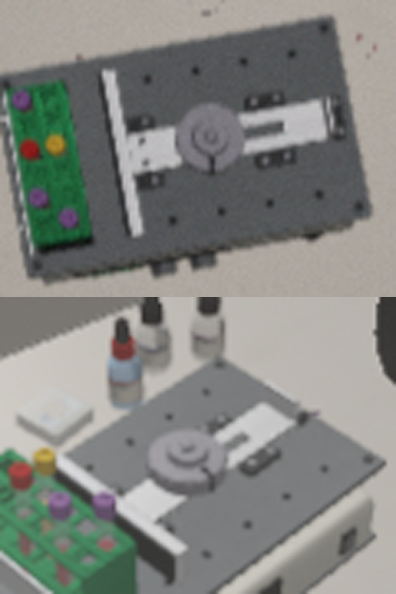

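The bar is clear of the rack, with its cross bar at column 122, and the tab is against the end block at (336,118). A second, firmer push will confirm it is on the stop.

```bash
python3 - <<'E'
from h import *
robot.line_to(W(0,-.082,.2,C),velocity=.3);robot.line_to(W(0,-.082,Z,C),velocity=.12,f_stop=8)
robot.pause(.2)
print(robot.line_to(W(0,-.108,Z,C),velocity=.03,f_stop=14),loc(robot.current_tool_pos(),C))
robot.pause(.3);print(loc(robot.current_tool_pos(),C))
robot.line_to(W(0,-.082,Z,C),velocity=.05);robot.line_to(W(0,-.082,.2,C),velocity=.15)
robot.line_to(W(0.02,-.15,.33,C),velocity=.3);robot.pause(.3)
print(robot.current_time_s(),force());print(workorder.close_job())
E
```

```text
True [-0.00041729 -0.09591584]
[-0.00091537 -0.09552819]
42.725 [0.52210517 0.44545061 0.10032809]
the job is handed in; nothing more can be done
None
```

I handed the job in at about 43 s of the 62 s allowed: the nut is about two full turns loose by the camera and travel readings, the bar is against its end stop (two pushes ended at the same point), and the rack stands where it was.

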